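Present a notched data plate to the code reader

ROBOT

A 6-joint arm with a two-finger parallel gripper is mounted at the origin on a cart in front of the work surface, level with it; the furniture and walls round the work are solid. World frame = base frame: x ahead of the robot, y to its left, z up, the work surface at z = 0. Lengths are in m, angles in rad, forces in N, time in s.
With the tool pointing down it reaches from about 0.425 to 0.95 m from the base axis. Payload 3.5 kg.
Tool frame: the origin (TCP) lies on the centre line of the jaws, within the pads' length; the fingertips stand 8 mm ahead of it and the grasp point (between the pads) lies 11 mm behind it; z points along the fingers, y is the line along which they close (so a half turn about z gives the same grasp; the last joint's range is limited). The gripper opens to 85 mm and grips with 20 to 120 N. Pads are 22 mm wide; open, the fingers measure 114 mm over their backs; the gripper's body (76 mm by 85 mm) begins 54 mm behind the grasp point. The pads swing forward as they close: fully open they stand 13 mm farther back than shut.
Start: joints at [-1.45, 0.286, 1.577, -0, 1.279, -0.15], TCP at [0.181, -0.65, 0.239] pointing down, gripper open.
Joint ranges: [-2.77, 2.77], [-0.9, 2.22], [0.21, 2.48], [-1.53, 4.67], [0.24, 2.81], [-2.84, 2.84]. Speed limits (rad/s): [2.79, 2.79, 3.14, 3.14, 3.14, 3.14].

INTERFACE

Orientations are given as a unit quaternion [x, y, z, w].
In Python, from plant import ctrl gives the robot as it stands. The module is installed in compiled form; this text tells all that it offers.
- The arm moves only by the tool send_rows, never from a script. Its argument "steps" is a list of rows, each a list of 5 numbers: the shift along the tool's x, y, z in m, then the turn about the tool's z in degrees, then the opening, from -1 (shut) to 1 (fully open). A call has 1 to 12 rows; each row is the pose to reach, as a shift and turn from the pose commanded when the call began, along the tool's axes at that moment; what a row does not reach only later rows make up. A row lasts 1/10 s, in which the tool goes at most 50 mm and 8.59 degrees, less where a joint would pass 70% of its speed; a pose out of reach is approached as far as the arm can. A call with a gripper value outside its range is refused whole. The fingers move at their own pace and stop on an object; "squeeze" is the grip in N (left out, the last holds). Time passes only in rows, so rows that repeat a pose let the fingers close. It gives the time, the measured TCP pose, the force, the opening and the grip force at its end, in the units of the state.
- ctrl.get_state(): the state, without advancing time (a new reading comes with each control period).
- ctrl.read_camera(name): name is "side" or "top" or "wrist"; returns the picture (420x560x3 uint8, red, green, blue); there is no depth.
- ctrl.calibration(name): a dict with "intrinsics" (3x3 intrinsics, pixels), "extrinsics" (4x4, takes a point from world to camera coordinates); the wrist camera has in their place "tool_from_camera" (4x4, takes a point from camera to tool coordinates, whose origin is the TCP and whose axes are the flange's). Camera axes: x right, y up, looking along -z (the intrinsics and any distortion apply to the point x, -y, -z); pixel columns grow to the right and rows downward; lengths in m; the calibration is good to about 2 mm. A picture is of the moment at which its call begins: read the wrist's pose just before it. calibration takes no time and is no camera call.
- ctrl.sign_off(): hands the job in; it is judged then, once.
The state is a dict: "time": time; "qpos": joint angles; "dq": joint speeds; "joint_efforts": joint torques, N m; "eef_pos": TCP position; "tcp_rot": TCP orientation; "contact_force": force on the tool from outside, world axes, zero at the start; "wrist_torque": the same for the moment, N m; "opening": opening from 0.0 (shut) to 1.0 (fully open); "finger_force": force on a finger pad.
Only numpy, scipy, OpenCV 4.12 (cv2) and the standard library are available. Lean on these libraries where they do the work, as an engineer would, in place of code of your own. Each camera call takes 0.05 s, during which the arm holds its last target. There are 200 camera calls.

TASK

Two metal plates stand on edge in the slotted rack under a retaining bar: swing the bar by its upright post from the shut notch round to the open notch, a quarter turn. Then take out the plate that has a small notch in one top corner (its frosted label end), gripping it only by the plain end, and hold it so that its label faces up squarely into the window of the tilted code reader, 14 cm straight in front of the window. Finish while still holding it there, steady and with the fingers off the label end; leave the blank plate in its slot and the bar in its open notch.

Things in the scene. Friction and masses are not known exactly. Their poses are not given: they have to be found in the camera images.
- rack: Fixed dark steel rack, base 130 x 170 x 6 mm, at very different yaws. Origin on the bench near its middle. Two slots along its x axis at y = 0 and +54 mm, 10 mm wide, floor 6 mm, rail tops 20 mm above the bench. A pillar at x = 0, y = -43 mm carries the bar; a square quadrant (top 57 mm up) on the pillar's -x, -y side has two notches for the bar's tail.
- bar (a joint): Angle (rad) of the aluminium retaining bar on its pillar. 0 = shut: bar along rack +y, 4 mm over both plates. Grows clockwise from above; 1.57 = open notch: bar along rack +x beside the plates, tail at the notch to -x. Range 0 to 1.85; stays where left (friction, about 1 N at the post; no snap). Bar 12 mm wide, 105 mm long, 64 to 71 mm above the bench.
- bar_post (a point): Point on the axis of the bar's black upright round post, 14 mm diameter, standing from 71 to 108 mm above the bench, 75 mm from the pivot; this point is 94 mm above the bench. Moves with the bar.
- bar_pivot (a point): Fixed point on the bar's turning axis, at the same height (94 mm) as bar_post.
- plate: The notched aluminium plate, 110 (x) x 8 (y) x 54 (z) mm, 90 g, loose, on its long edge in either slot, axes as the rack's. Origin mid lower edge, 6 mm above the bench at first (top at 60 mm). Plain end x -55 to +9 mm: grip here, across the 8 mm. Matt grey frosted end x +9 to +55 mm: 12 x 12 mm notch in its top (+x, +z) corner, label on its -y face.
- plate_end: The frosted label end of the plate, rigid part of it, same origin and axes as plate. Fingers must not touch it in the end.
- label (a point): Centre of the 30 x 30 mm white label with a square dot code on the -y face of the plate's notched end, at (30, -4, 23) mm in the plate's frame. The label faces the plate's -y: looking at the label with the notch up, the notched end is on the right.
- blank: The other plate: same size and materials, with neither notch nor label; stands in the other slot, 54 mm from the first (centre to centre). Leave it alone.
- reader: Fixed code reader on a stand, base 100 x 90 x 14 mm, origin under the centre of the base; a 22 mm aluminium column, 369 mm high, stands 25 mm behind (+x of) the origin and carries the head towards -x, the robot's side.
- reader_head: Grey head, face 46 x 56 mm, 57 mm deep, tilted 40 degrees; origin at the centre of its window, 330 mm above the bench. It looks along its own -x axis, 40 degrees below level towards the robot. A well presented label faces along its +x axis (plate's -y along it): 40 degrees above level, away from the robot.
- read_point (a point): Point in the air 140 mm straight in front of the reader's window (about 240 mm above the bench), where the centre of the label shall be.
Mind the look-alikes: they are no part of the job. Leave any yellow look-alike of the plate alone.

How it is judged:
On the way, in this order (a step that is already met when the one before it is completed fails the run):
1. the retaining bar is in its open notch (1.40 to 1.74 rad), the plate still down in its slot (value of joint bar between 1.4 and 1.74 rad and height (world z) of plate below 0.02 m), for 0.2 s.
2. the notched plate is held by its plain end, lifted clear of the rack (value of joint bar between 1.4 and 1.74 rad and contact force between plate and the fingers above 0.8 N and contact force between plate_end and the fingers below 0.2 N and height (world z) of plate above 0.06 m), for 0.2 s.
At the end, for the whole second after the job is handed in: Fingers hold the notched plate at rest by its plain end only, touching neither rack nor reader; label centre within 30 mm of the point 140 mm before the window, its face turned up to the window within 20 degrees; bar at 1.40 to 1.74 rad; blank plate within 20 mm of its start (value of joint bar between 1.4 and 1.74 rad and contact force between plate and the fingers above 0.8 N and contact force between plate_end and the fingers below 0.2 N and contact force between plate and rack below 0.2 N and contact force between plate and reader below 0.2 N and distance between label and read_point below 0.03 m and angle between the y axis of plate and the x axis of reader_head, either way round below 0.35 rad and y of reader_head in the frame of plate below -0.08 m and height (world z) of label above 0.12 m and linear speed of plate below 0.03 m/s and distance of blank from where it was at the start of the episode below 0.02 m); the arm keeps its last pose, push and grip.
It fails at once if the blank plate is taken out or pushed about (more than 30 mm) (distance of blank from where it was at the start of the episode above 0.03 m).
It also fails if it takes over 48 s, if anything falls off the work surface, if the arm or the gripper's body presses on something with over 40 N, if the wrist force passes 120 N, or if a joint passes its speed limit or range.

## Working session

There is one attempt and no reset: what is moved stays moved. The work goes in short steps, Python scripts to look and compute and a tool call to move; the robot and the scene stay as the last step left them, time stands still between calls to the robot, and variables do not carry over. Pictures are saved under pics/ and viewed, at most 10 in all, crops included, and the job is handed in when it is done.

Besides the shell and the picture viewer there is one more tool, called after ">>>" as name(argument=value, ...), one argument or row to a line, values as JSON. send_rows: Moves the arm, as the interface text tells. Its arguments: {"type":"object","properties":{"steps":{"type":"array","items":{"type":"array","items":{"type":"number"}}},"squeeze":{"type":"number"}},"required":["steps"]}

```bash
mkdir -p pics; python3 - <<'E'
from plant import ctrl
import cv2, numpy as np
np.set_printoptions(precision=4,suppress=True)
s=ctrl.get_state(); print(s['time'],s['eef_pos'],s['tcp_rot'],s['opening'])
for n in ['side','top','wrist']:
    im=ctrl.read_camera(n); cv2.imwrite(f'pics/{n}0.png',im[:,:,::-1])
    c=ctrl.calibration(n); print(n,{k:np.array(v) if not isinstance(v,str) else v for k,v in c.items()})
a=cv2.imread('pics/side0.png');b=cv2.imread('pics/top0.png')
E
```

```text
0.0 [ 0.1805 -0.6498  0.2379] [ 0.9908  0.135   0.     -0.0012] 1.0034545380333282
side {'intrinsics': array([[392.8273,   0.    , 280.3097],
       [  0.    , 392.8273, 213.2074],
       [  0.    ,   0.    ,   1.    ]]), 'extrinsics': array([[ 0.9586, -0.2848,  0.0042, -0.6407],
       [ 0.1402,  0.4845,  0.8635, -0.142 ],
       [-0.248 , -0.8271,  0.5044, -1.0397],
       [ 0.    ,  0.    ,  0.    ,  1.    ]])}
top {'intrinsics': array([[400.2877,   0.    , 276.2705],
       [  0.    , 400.2877, 214.631 ],
       [  0.    ,   0.    ,   1.    ]]), 'extrinsics': array([[-0.007 , -1.    ,  0.0053, -0.2225],
       [ 0.9772, -0.0058,  0.2121, -0.6395],
       [-0.2121,  0.0066,  0.9772, -1.0653],
       [ 0.    ,  0.    ,  0.    ,  1.    ]])}
wrist {'intrinsics': array([[346.5864,   0.    , 285.6657],
       [  0.    , 346.5864, 206.5609],
       [  0.    ,   0.    ,   1.    ]]), 'tool_from_camera': array([[ 0.0005,  0.9557,  0.2943,  0.0745],
       [ 1.    , -0.0001, -0.0015, -0.0012],
       [-0.0014,  0.2943, -0.9557, -0.1351],
       [ 0.    ,  0.    ,  0.    ,  1.    ]])}
```

View pics/top0.png

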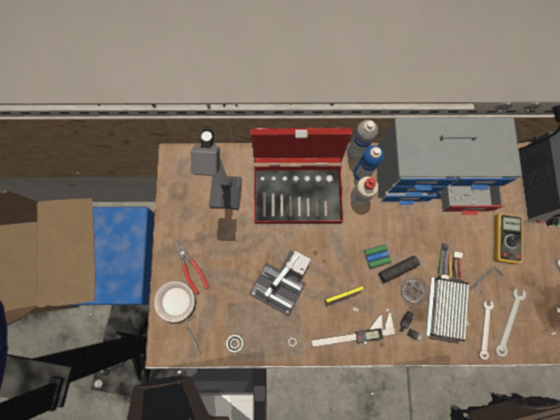

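View pics/side0.png

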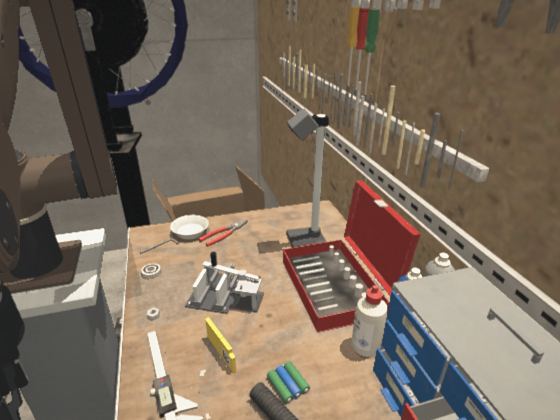

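The top view shows the rack at about (282,283), the reader base at (225,192) and its head at (205,160). The yellow look-alike is at (345,295). In the side view the rack is at (228,285), the reader head at (303,124) and the yellow plate at (220,345). Next I'll take close crops.

```bash
python3 - <<'E'
import cv2, numpy as np
b=cv2.imread('pics/top0.png')[240:325,240:325];a=cv2.imread('pics/side0.png')[240:320,180:270]
b=cv2.resize(b,(595,595),interpolation=cv2.INTER_CUBIC);cv2.imwrite('pics/c_top.png',b)
a=cv2.resize(a,(630,560),interpolation=cv2.INTER_CUBIC);cv2.imwrite('pics/c_side.png',a)
E
```

```text
(no output)
```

View pics/c_top.png

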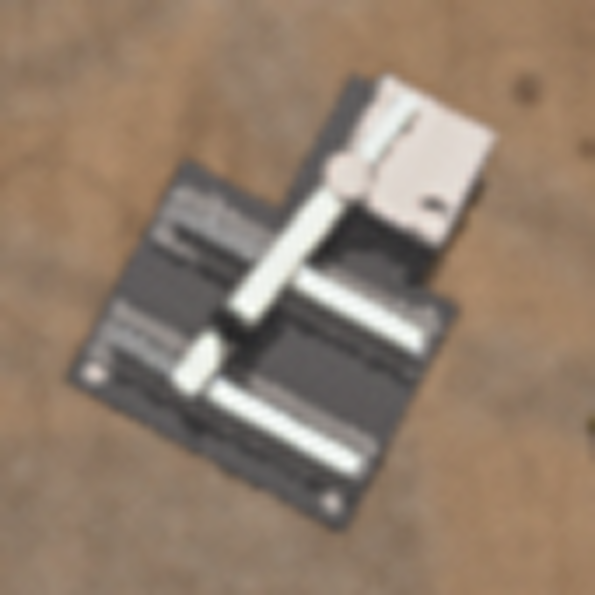

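View pics/c_side.png

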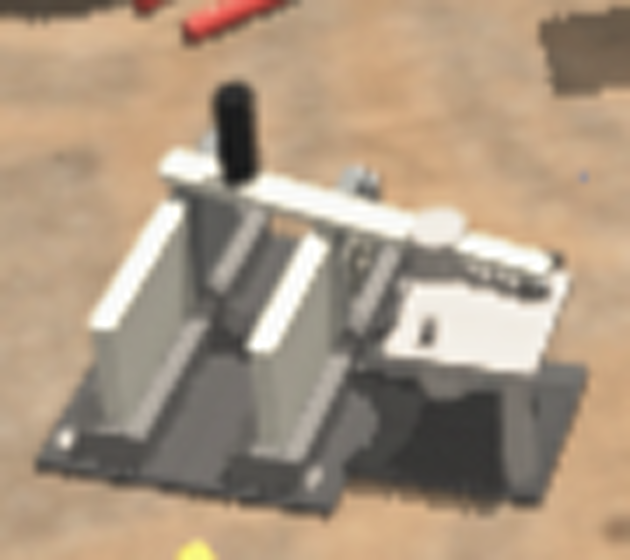

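In the top crop the pivot is at (345,175) and the bar runs down-left, which is rack +y. The post is at (230,320). The -x plate ends are at (425,345) for slot 0 and (365,470) for slot 54. Candidates for the notched plate, in full top pixels:
- slot-0 plate at about (291,284)
- slot-54 plate at about (281,301)
- yellow look-alike at (345,295), ruled out by colour

The notch ends (+x, up-left) sit in the dark and by the bar, so I need a wrist view to tell them apart.

```bash
cat > h.py <<'E'
import numpy as np, cv2
from plant import ctrl
from scipy.spatial.transform import Rotation as R
from scipy.optimize import least_squares
np.set_printoptions(precision=4,suppress=True)
def cam(n):
    c=ctrl.calibration(n)
    K=np.array(c['intrinsics'])
    if n=='wrist':
        s=ctrl.get_state(); T=np.eye(4); T[:3,:3]=R.from_quat(s['tcp_rot']).as_matrix(); T[:3,3]=s['eef_pos']
        return K,np.linalg.inv(T@np.array(c['tool_from_camera']))
    return K,np.array(c['extrinsics'])
def proj(KE,P):
    K,E=KE; P=np.atleast_2d(P); p=P@E[:3,:3].T+E[:3,3]; p=p*[1,-1,-1]; u=p@K.T; return u[:,:2]/u[:,2:]
def unproj(KE,uv,z):
    K,E=KE; d=np.linalg.inv(K)@[uv[0],uv[1],1]*[1,-1,-1]; c=-E[:3,:3].T@E[:3,3]; w=E[:3,:3].T@d
    return c+w*(z-c[2])/w[2]
def tri(obs):
    f=lambda P: np.concatenate([(proj(k,P)-uv).ravel() for k,uv in obs])
    r=least_squares(f,[.7,0,.1]); return r.x,r.fun
def place(q,P):
    P=np.atleast_2d(P); c,s=np.cos(q[2]),np.sin(q[2]); return np.c_[q[0]+c*P[:,0]-s*P[:,1],q[1]+s*P[:,0]+c*P[:,1],P[:,2]]
E
python3 - <<'E'
from h import *
T,S=cam('top'),cam('side')
t=lambda u,v:np.array([u,v])/7+240
s=lambda u,v:np.array([u,v])/7+[180,240]
M=np.array([[0,-43,74],[-55,0,60],[-55,54,60],[0,32,108]])/1000
ut=[t(345,175),t(425,345),t(365,470),t(228,325)]
us=[s(438,222),s(258,347),s(98,328),s(235,90)]
f=lambda q:np.r_[(proj(T,place(q,M))-ut).ravel(),(proj(S,place(q,M))-us).ravel()]
r=least_squares(f,[.55,-.25,.9]);print('rack',r.x,r.fun)
q=r.x
for n,p in dict(pivot=[0,-43,94],post=[0,32,94],postopen=[75,-43,94],lab0=[30,-4,29],pl0=[-20,0,60],pl1=[-20,54,60]).items(): print(n,place(q,np.array(p)/1000))
print('cut side', tri([(T,[207,135]),(S,[321,119])]))
for z in [0,.014]: print('base',unproj(T,[225,192],z))
print(unproj(S,[305,237],.014),'shadow',unproj(T,[228,228],0))
b=cv2.imread('pics/top0.png')[115:245,170:250];a=cv2.imread('pics/side0.png')[100:250,270:350]
o=np.hstack([cv2.resize(b,None,fx=4,fy=4,interpolation=2),cv2.resize(a,None,fx=3.9,fy=3.9,interpolation=2)[:520]]);o=o[:600];cv2.imwrite('pics/rd.png',o);print(o.shape)
print(ctrl.get_state()['qpos'])
E
```

```text
rack [ 0.4613 -0.2412  1.0437] [ 0.5301 -1.2266 -1.3384 -1.4484 -2.4032 -1.8295  3.7557  0.9653 -0.1659
  0.0963 -0.2888 -0.6413  0.1643 -1.7783 -2.7677  2.3813]
pivot [[ 0.4985 -0.2628  0.094 ]]
post [[ 0.4337 -0.2251  0.094 ]]
postopen [[ 0.5362 -0.198   0.094 ]]
lab0 [[ 0.4799 -0.2173  0.029 ]]
pl0 [[ 0.4513 -0.2585  0.06  ]]
pl1 [[ 0.4046 -0.2313  0.06  ]]
cut side (array([ 0.7531, -0.0739,  0.3578]), array([-0.1725,  0.6301,  0.7113, -0.2225]))
base [ 0.7245 -0.0714  0.    ]
base [ 0.7206 -0.0731  0.014 ]
[ 0.7187 -0.0827  0.014 ] shadow [ 0.613  -0.0826 -0.    ]
(520, 632, 3)
[-1.45    0.287   1.5778  0.      1.2786 -0.1501]
```

View pics/rd.png

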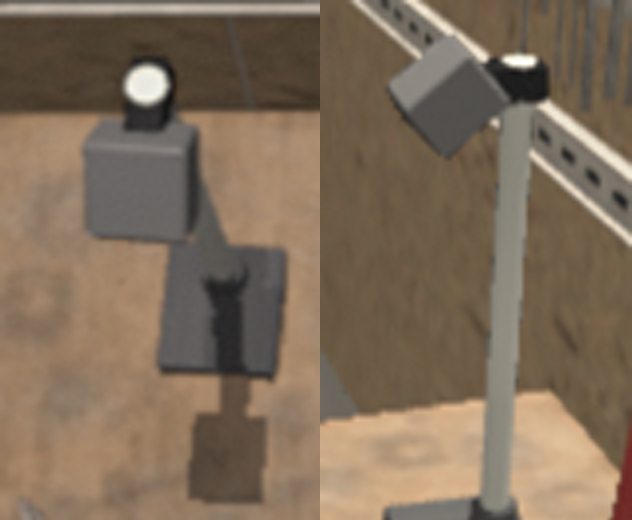

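The reader column is at about (0.752,-0.074), yaw about -4°, with the head facing the robot. Now I'll move to a wrist view of the label side.

>>> send_rows(
  steps=[
    [0.395, -0.347, 0.06, 46, 1],
    [0.395, -0.347, 0.06, 46, 1],
    [0.395, -0.347, 0.06, 46, 1],
    [0.395, -0.347, 0.06, 46, 1],
    [0.395, -0.347, 0.06, 46, 1],
    [0.395, -0.347, 0.06, 46, 1],
    [0.395, -0.347, 0.06, 46, 1],
    [0.395, -0.347, 0.06, 46, 1],
    [0.395, -0.347, 0.06, 46, 1],
    [0.395, -0.347, 0.06, 46, 1],
    [0.395, -0.347, 0.06, 46, 1],
    [0.395, -0.347, 0.06, 46, 1],
  ],
)

```text
time: 1.35
eef_pos: [0.4691, -0.207, 0.1783]
tcp_rot: [0.965, -0.26, -0.001, -0.001]
contact_force: [-0.7, -0.9, -0.0]
opening: 0.997
finger_force: 0.0
```

```bash
python3 - <<'E'
from h import *
s=ctrl.get_state();print(s['time'],s['eef_pos'],s['tcp_rot'],s['qpos'])
K,E=cam('wrist');im=ctrl.read_camera('wrist');np.savez('w1.npz',K=K,E=E);cv2.imwrite('pics/w1.png',im[:,:,::-1])
q=[.4613,-.2412,1.0437]
print(proj((K,E),place(q,np.array([[0,-43,74],[-55,0,60],[-55,54,60],[0,32,108],[55,0,60],[55,54,60]])/1000)))
T=cam('top');e=unproj(T,[204.3,173.75],.3476);e2=unproj(T,[183.7+8,173.2],.3476);print('front edge',e)
# side view: face corners lower/upper approx
S=cam('side');print(proj(S,[e, e+[.0148*1,0,-.0176], e+[.03,0,-.035]]))
E
```

```text
1.35 [ 0.4691 -0.207   0.1783] [ 0.9655 -0.2604 -0.0008 -0.0007] [-0.614  -0.0122  2.0252  0.0009  1.1306  1.4835]
[[335.5274 131.348 ]
 [403.581  188.0077]
 [396.7471 253.6804]
 [337.7601 254.0515]
 [257.4193 187.9233]
 [259.0038 253.6092]]
front edge [ 0.6692 -0.0693  0.3476]
[[289.1844 125.0346]
 [294.6966 131.3871]
 [300.2214 137.4897]]
```

View pics/w1.png

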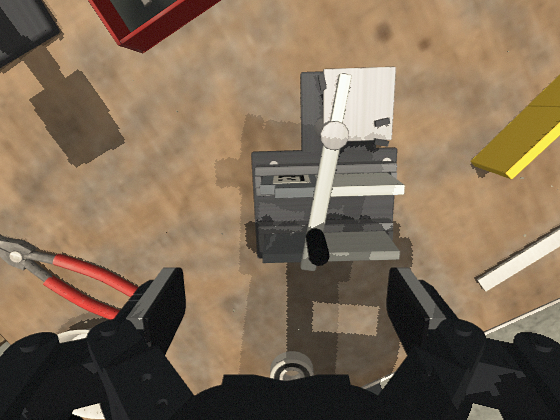

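The wrist view shows the code label at (292,180) on the slot-0 plate, so that one is the target. The slot-54 plate is blank. The pivot is at (335,133), the post top at about (321,256) and the slot-0 plain end at (404,189). I'll refit with the bar angle left free.

```bash
python3 - <<'E'
from h import *
T,S=cam('top'),cam('side');w=np.load('w1.npz');W=(w['K'],w['E'])
t=lambda u,v:np.array([u,v])/7+240
s=lambda u,v:np.array([u,v])/7+[180,240]
def f(q,full=False):
    a=q[3]; post=[75*np.sin(a),-43+75*np.cos(a),105]
    P=lambda L:place(q,np.array(L)/1000)
    r=[proj(T,P([[0,-43,74],[-55,0,60],[-55,54,60],post]))-[t(345,175),t(425,340),t(365,467),t(228,322)],
    proj(S,P([[0,-43,74],[-55,0,60],[-55,54,60],post]))-[s(438,222),s(258,347),s(98,328),s(235,98)],
    proj(W,P([[0,-43,74],[-55,0,60],[30,-4,29],post]))-[[335,133],[404,189],[292,180],[320,255]]]
    return np.concatenate([x.ravel() for x in r])
r=least_squares(f,[.46,-.24,1.04,.1],loss='soft_l1');print(r.x);print(f(r.x).reshape(-1,2))
q=r.x;a=q[3]
for n,p in dict(pivot=[0,-43,94],post=[75*np.sin(a),-43+75*np.cos(a),94],postopen=[75,-43,94],lab=[30,-4,29],grip=[-25,0,60],tail=[0,54,60]).items(): print(n,place(q,np.array(p)/1000))
np.save('rack.npy',q)
E
```

```text
[ 0.4583 -0.2413  1.0897  0.1897]
[[-0.0501 -0.4587]
 [-0.8494 -0.4297]
 [-1.1065 -0.6451]
 [-0.2443 -0.0693]
 [-1.1978 -0.1701]
 [-0.5719 -0.1878]
 [-0.5881 -0.623 ]
 [-1.5753 -0.5855]
 [-0.2021  2.2358]
 [ 1.6193 -0.9705]
 [-0.1503 -1.16  ]
 [ 0.0602 -0.37  ]]
pivot [[ 0.4964 -0.2612  0.094 ]]
post [[ 0.4377 -0.2146  0.094 ]]
postopen [[ 0.5311 -0.1947  0.094 ]]
lab [[ 0.4757 -0.2166  0.029 ]]
grip [[ 0.4467 -0.2635  0.06  ]]
tail [[ 0.4104 -0.2163  0.06  ]]
```

>>> send_rows(
  steps=[
    [-0.023, 0.022, 0.04, 0, 1],
    [-0.023, 0.022, 0.09, 0, 1],
    [-0.023, 0.022, 0.09, 0, 1],
    [-0.023, 0.022, 0.09, 0, -1],
    [-0.023, 0.022, 0.09, 0, -1],
    [-0.023, 0.022, 0.09, 0, -1],
    [-0.023, 0.022, 0.09, 0, -1],
    [-0.023, 0.022, 0.09, 0, -1],
    [-0.023, 0.022, 0.09, 0, -1],
  ],
  squeeze=20,
)

```text
time: 2.3
eef_pos: [0.4382, -0.218, 0.0907]
tcp_rot: [0.965, -0.263, 0.001, 0.0]
contact_force: [0.6, 0.9, 5.5]
opening: 0.157
finger_force: 21.8
```

```bash
python3 - <<'E'
from h import *
s=ctrl.get_state();print(s['qpos'])
q=np.load('rack.npy');piv=place(q,[0,-.043,.094])[0]
Rm=R.from_quat(s['tcp_rot']).as_matrix();p=s['eef_pos'];print(p)
v=p[:2]-piv[:2];r0=np.hypot(*v);a0=np.arctan2(v[1],v[0]);print(r0,a0, q[2]+np.pi/2-a0)
for a in np.linspace(a0,q[2],13)[1:]:
    d=np.r_[piv[:2]+.075*np.array([np.cos(a),np.sin(a)])-p[:2],0]; print((Rm.T@d).round(3))
E
```

```text
[-0.6694  0.0572  2.1361  0.0003  0.9462  1.4331]
[ 0.4382 -0.218   0.0907]
0.0724692737112417 2.503200917109278 0.1573140317240469
[-0.001 -0.009 -0.   ]
[ 0.001 -0.017  0.   ]
[ 0.005 -0.026  0.   ]
[ 0.009 -0.033  0.   ]
[ 0.014 -0.04   0.   ]
[ 0.021 -0.047  0.   ]
[ 0.027 -0.052  0.   ]
[ 0.035 -0.057  0.   ]
[ 0.043 -0.061  0.   ]
[ 0.051 -0.064  0.   ]
[ 0.059 -0.066  0.   ]
[ 0.068 -0.067  0.   ]
```

>>> send_rows(
  steps=[
    [-0.001, -0.009, 0, 0, -1],
    [0.001, -0.017, 0, 0, -1],
    [0.005, -0.026, 0, 0, -1],
    [0.009, -0.033, 0, 0, -1],
    [0.014, -0.04, 0, 0, -1],
    [0.021, -0.047, 0, 0, -1],
    [0.027, -0.052, 0, 0, -1],
    [0.035, -0.057, 0, 0, -1],
    [0.043, -0.061, 0, 0, -1],
    [0.051, -0.064, 0, 0, -1],
    [0.059, -0.066, 0, 0, -1],
    [0.068, -0.067, 0, 0, -1],
  ],
)

```text
time: 3.5
eef_pos: [0.5299, -0.1939, 0.09]
tcp_rot: [0.965, -0.263, -0.001, 0.0]
contact_force: [-5.3, -0.3, 7.9]
opening: 0.151
finger_force: 22.6
```

>>> send_rows(
  steps=[
    [0, 0, 0, 0, -1],
    [0, 0, 0, 0, -0.2],
    [0, 0, 0, 0, 0.5],
    [0, 0, -0.05, 0, 1],
    [0, 0, -0.1, 0, 1],
    [0, 0, -0.14, 0, 1],
    [0, 0, -0.14, 0, 1],
  ],
)

```text
time: 4.2
eef_pos: [0.5329, -0.1954, 0.2366]
tcp_rot: [0.965, -0.263, 0.006, 0.001]
contact_force: [1.3, -0.5, 1.1]
opening: 1.0
finger_force: 0.0
```

```bash
python3 - <<'E'
from h import *
s=ctrl.get_state();print(s['time'],s['eef_pos'],s['qpos'])
K,E=cam('wrist');im=ctrl.read_camera('wrist')[:,:,::-1];np.savez('w2.npz',K=K,E=E);cv2.imwrite('pics/w2.png',im)
a=ctrl.read_camera('side')[:,:,::-1][230:330,170:280]
b=cv2.resize(im[:300],(784,420))[:, :]; 
cv2.imwrite('pics/side2.png',a)
q=np.load('rack.npy');print(proj((K,E),place(q,np.array([[0,-43,74],[-55,0,60],[-55,54,60],[75,-43,108],[30,-4,29]])/1000)))
E
```

```text
4.2 [ 0.5329 -0.1954  0.2366] [-0.5304  0.0466  1.8541  0.0005  1.2285  1.5717]
[[370.8735 187.7416]
 [424.2244 225.3896]
 [420.8449 276.3514]
 [286.2132 202.194 ]
 [331.0665 215.6945]]
```

View pics/w2.png

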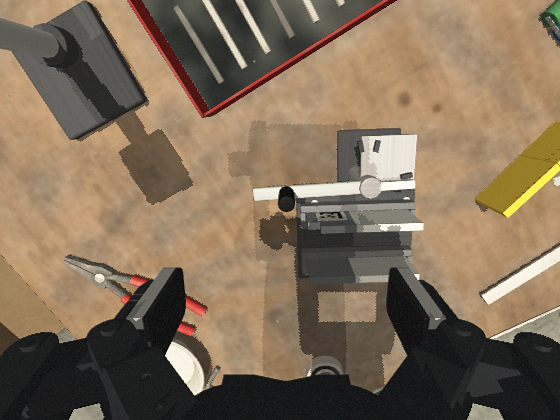

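The bar is now parallel to the plates, with the post at (286,200) as predicted for the open notch. Rows carry only a turn about tool z, but the label must tilt by 40°. So before I plan, I'll test briefly what the arm does at the edge of its reach, by going towards the base in free air.

>>> send_rows(
  steps=[
    [-0.15, 0.027, -0.05, 0, 1],
    [-0.236, 0.043, -0.05, 0, 1],
    [-0.236, 0.043, -0.05, 0, 1],
    [-0.236, 0.043, -0.05, 0, 1],
    [-0.236, 0.043, -0.05, 0, 1],
    [-0.236, 0.043, -0.05, 0, 1],
    [-0.236, 0.043, -0.05, 0, 1],
  ],
)

```text
time: 5.0
eef_pos: [0.3041, -0.1111, 0.2779]
tcp_rot: [0.965, -0.263, -0.0, -0.0]
contact_force: [0.8, -0.6, -0.4]
opening: 0.997
finger_force: 0.0
```

```bash
python3 - <<'E'
from h import *
s=ctrl.get_state();print(s['time'],s['eef_pos'],np.hypot(*s['eef_pos'][:2]),s['tcp_rot'],s['qpos'],R.from_quat(s['tcp_rot']).as_matrix()[:,2])
w=np.load('w2.npz');W=(w['K'],w['E'])
P=np.array([unproj(W,u,.014) for u in [(88,3),(147,100),(72,138),(10,45)]]);print(P,P.mean(0));
for i,j in [(0,1),(1,2),(2,3),(3,0)]: d=P[j]-P[i];print(np.hypot(*d[:2]),np.degrees(np.arctan2(d[1],d[0])))
E
```

```text
5.0 [ 0.3041 -0.1111  0.2779] 0.3237273728961449 [ 0.9648 -0.2631 -0.0001 -0.0002] [-0.6677 -0.6261  2.3011  0.0003  1.4669  1.4356] [-0.      0.0004 -1.    ]
[[ 0.7647 -0.1206  0.014 ]
 [ 0.6686 -0.116   0.014 ]
 [ 0.6775 -0.0277  0.014 ]
 [ 0.7745 -0.0341  0.014 ]] [ 0.7213 -0.0746  0.014 ]
0.09624586077778356 177.21110681878648
0.08865937855575347 84.25023240147122
0.09723552633364214 -3.7167696317661707
0.08714374033476242 -96.44471179897795
```

The short test shows no tilt, so turns alone can't face the label upwards. The new plan is:
1. Lift the plate by its plain end and stand it on free bench.
2. Nudge it over so it lies flat, label up.
3. Regrip the plain end across the 54 mm.
4. Tilt it in the grip by seating it lightly against the reader head's face.
5. Back off 14 cm.

First I'll move above the plate.

>>> send_rows(
  steps=[
    [0.2, 0.064, 0.1, -93, -0.3],
    [0.2, 0.064, 0.1, -93, -0.3],
    [0.2, 0.064, 0.1, -93, -0.3],
    [0.2, 0.064, 0.1, -93, -0.3],
    [0.2, 0.064, 0.12, -93, -0.3],
    [0.2, 0.064, 0.14, -93, -0.3],
    [0.2, 0.064, 0.14, -93, -0.3],
    [0.2, 0.064, 0.14, -93, -0.3],
    [0.2, 0.064, 0.14, -93, -0.3],
    [0.2, 0.064, 0.14, -93, -0.3],
    [0.2, 0.064, 0.14, -93, -0.3],
    [0.2, 0.064, 0.14, -93, -0.3],
  ],
)

```text
time: 6.2
eef_pos: [0.4445, -0.2677, 0.1356]
tcp_rot: [0.855, 0.519, -0.001, -0.003]
contact_force: [-0.4, -0.6, 0.1]
opening: 0.351
finger_force: 0.0
```

```bash
cat >> h.py <<'E'
def rel(target,yaw=None):
    s=ctrl.get_state();Rm=R.from_quat(s['tcp_rot']).as_matrix();y=np.degrees(np.arctan2(Rm[1,0],Rm[0,0]))
    print('t',s['time'],'pos',s['eef_pos'],'yaw',y,'F',np.array(s['contact_force']),'open',s['opening'],'ff',s['finger_force'])
    print('shift',(Rm.T@(np.array(target)-s['eef_pos'])),'turn',None if yaw is None else (y-yaw+180)%360-180)
E
python3 - <<'E'
from h import *
q=np.load('rack.npy');g=place(q,[-.030,0,.036])[0];rel(g,np.degrees(q[2]))
K,E=cam('wrist');im=ctrl.read_camera('wrist')[:,:,::-1];cv2.imwrite('pics/w3.png',im);np.savez('w3.npz',K=K,E=E)
print(proj((K,E),place(q,np.array([[-55,0,60],[55,0,60],[-55,54,60],[0,-43,74]])/1000)))
E
```

```text
t 6.2 pos [ 0.4445 -0.2677  0.1356] yaw 62.52168857904816 F [-0.4001 -0.6     0.0735] open 0.35110829207718236 ff 0.0
shift [-0.0004  0.0007  0.0996] turn 0.08541067943446023
[[287.9899 257.8738]
 [288.7512  82.9004]
 [207.0904 257.5411]
 [362.3962 182.2899]]
```

View pics/w3.png

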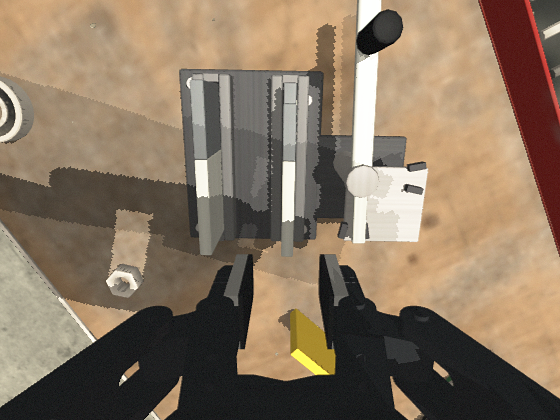

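The slot-0 plate is at column 288, centred between the pads as predicted. Its notched end is at (290,80), and the bar is parallel on the right. I'll descend and grip.

>>> send_rows(
  steps=[
    [0, 0.001, 0.05, 0, -0.3],
    [0, 0.001, 0.09, 0, -0.3],
    [0, 0.001, 0.1, 0, -0.3],
    [0, 0.001, 0.1, 0, -1],
    [0, 0.001, 0.1, 0, -1],
    [0, 0.001, 0.1, 0, -1],
    [0, 0.001, 0.1, 0, -1],
    [0, 0.001, 0.1, 0, -1],
  ],
  squeeze=40,
)

```text
time: 7.05
eef_pos: [0.4455, -0.2688, 0.0401]
tcp_rot: [0.855, 0.519, 0.0, 0.0]
contact_force: [-2.3, 1.4, 0.0]
opening: 0.086
finger_force: 44.2
```

>>> send_rows(
  steps=[
    [0, 0, -0.02, 0, -1],
    [0, 0, -0.05, 0, -1],
    [0, 0, -0.09, 0, -1],
    [0, 0, -0.12, 0, -1],
    [0, 0, -0.12, 0, -1],
    [0, 0, -0.12, 0, -1],
  ],
)

```text
time: 7.65
eef_pos: [0.4465, -0.2695, 0.161]
tcp_rot: [0.855, 0.519, 0.001, 0.002]
contact_force: [-1.2, 0.0, -2.2]
opening: 0.082
finger_force: 44.2
```

```bash
python3 - <<'E'
from h import *
# plate origin -> (.585,-.095); grip 30 mm behind along h
h=np.array([.9976,-.07,0]); g=np.array([.585,-.095,.15])-.03*h
rel(g,-4)
s=ctrl.get_state();print(s['qpos'])
T=cam('top');im=ctrl.read_camera('top')[:,:,::-1];cv2.imwrite('pics/t4.png',im)
for u in [(180,241),(205,290),(191,262)]: print(unproj(T,u,.005))
E
```

```text
t 7.65 pos [ 0.4465 -0.2695  0.161 ] yaw 62.51996733655785 F [-1.1624  0.0084 -2.1713] open 0.08199483133127387 ff 44.20525789260864
shift [0.2068 0.0148 0.0108] turn 66.51996733655784
[-0.7379  0.0254  2.0219  0.0001  1.0897 -0.2583]
[0.574  0.0577 0.005 ]
[ 0.4312 -0.0204  0.005 ]
[0.5119 0.023  0.005 ]
```

>>> send_rows(
  steps=[
    [0.04, 0.003, -0.01, 8, -1],
    [0.08, 0.006, -0.01, 16, -1],
    [0.12, 0.009, -0.01, 24, -1],
    [0.16, 0.012, -0.01, 32, -1],
    [0.207, 0.015, -0.01, 40, -1],
    [0.207, 0.015, 0, 48, -1],
    [0.207, 0.015, 0.01, 56, -1],
    [0.207, 0.015, 0.03, 64, -1],
    [0.207, 0.015, 0.05, 66.5, -1],
    [0.207, 0.015, 0.05, 66.5, -1],
    [0.207, 0.015, 0.05, 66.5, -1],
  ],
)

```text
time: 8.8
eef_pos: [0.5534, -0.0918, 0.1078]
tcp_rot: [0.999, -0.034, -0.002, -0.001]
contact_force: [-0.6, 0.5, -0.5]
opening: 0.087
finger_force: 44.1
```

```bash
python3 - <<'E'
from h import *
h=np.array([.9976,-.07,0]); g=np.array([.585,-.095,.035])-.03*h
rel(g,-4)
K,E=cam('wrist');im=ctrl.read_camera('wrist')[:,:,::-1];cv2.imwrite('pics/w5.png',im)
E
```

```text
t 8.8 pos [ 0.5534 -0.0918  0.1078] yaw -3.9286155547274455 F [-0.5579  0.5458 -0.543 ] open 0.08729373693384483 ff 44.08969759941101
shift [0.002  0.0011 0.0728] turn 0.07138444527254251
```

View pics/w5.png

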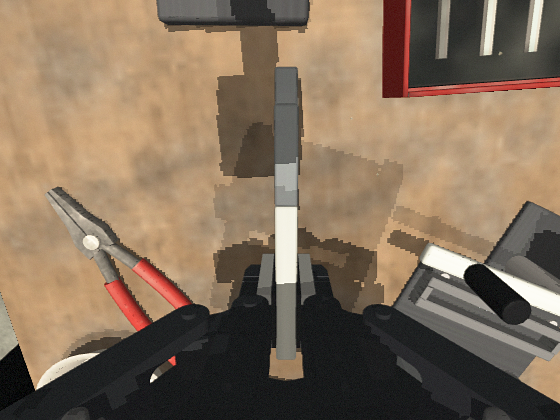

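The plate is held by its plain end in columns 275–297, with the frosted notched end up and the bench clear around it. I'll lower it, open, and nudge it over to +y with the right-hand finger.

>>> send_rows(
  steps=[
    [0.002, 0.001, 0.04, 0, -1],
    [0.002, 0.001, 0.068, 0, -1],
    [0.002, 0.001, 0.072, 0, -1],
    [0.002, 0.001, 0.072, 0, -1],
    [0.002, 0.001, 0.072, 0, 1],
    [0.002, 0.001, 0.072, 0, 1],
    [0.002, 0.001, 0.072, 0, 1],
    [0.002, 0.001, 0.072, 0, 1],
    [0.002, 0.001, 0.072, 0, 1],
  ],
)

```text
time: 9.75
eef_pos: [0.5566, -0.0933, 0.0379]
tcp_rot: [0.999, -0.035, 0.0, 0.0]
contact_force: [-0.6, 0.1, 0.1]
opening: 0.924
finger_force: 0.0
```

>>> send_rows(
  steps=[
    [0, -0.02, 0, 0, 1],
    [0, -0.034, 0, 0, 1],
    [0, -0.039, 0, 0, 1],
    [0, -0.042, 0, 0, 1],
    [0, -0.045, 0, 0, 1],
    [0, -0.048, 0, 0, 1],
    [0, -0.051, 0, 0, 1],
    [0, -0.051, 0, 0, 1],
  ],
)

```text
time: 10.55
eef_pos: [0.5599, -0.0423, 0.0373]
tcp_rot: [0.999, -0.035, -0.0, -0.0]
contact_force: [-0.4, -1.2, -0.0]
opening: 0.999
finger_force: 0.0
```

```bash
python3 - <<'E'
from h import *
rel([.555,-.04,.01],-4)
W=cam('wrist');im=ctrl.read_camera('wrist')[:,:,::-1];cv2.imwrite('pics/w6.png',im);np.savez('w6.npz',K=W[0],E=W[1])
T=ctrl.read_camera('top')[:,:,::-1];S=ctrl.read_camera('side')[:,:,::-1]
cv2.imwrite('pics/t6.png',T);cv2.imwrite('pics/s6.png',S)
# expected projections of plate corners if flat
P=[[.53,-.096,.008],[.64,-.104,.008],[.64,-.046,.008],[.53,-.04,.008]]
print(proj(W,P),proj(cam('top'),P),proj(cam('side'),P))
a=cv2.resize(S[190:310,220:330],None,fx=3.4,fy=3.4,interpolation=2)
o=np.hstack([cv2.resize(im,(400,300))[:, :],cv2.resize(S[180:300,200:330],(390,300),interpolation=2)]);cv2.imwrite('pics/c6.png',o)
E
```

```text
t 10.55 pos [ 0.5599 -0.0423  0.0373] yaw -3.9813400035016255 F [-0.3643 -1.2374 -0.0423] open 0.9988042470944601 ff 0.0
shift [-0.005  -0.0019  0.0273] turn 0.018659996498371356
[[390.3102 294.5824]
 [413.1991  76.2408]
 [283.218   85.7392]
 [286.5867 300.9348]] [[231.7636 255.4235]
 [235.0578 218.5678]
 [215.5926 218.6811]
 [212.5932 255.5468]] [[242.2881 251.9586]
 [281.1755 247.1438]
 [275.5275 236.1891]
 [238.3158 240.9769]]
```

```bash
python3 - <<'E'
import cv2
im=cv2.imread('pics/w6.png');hsv=cv2.cvtColor(im,cv2.COLOR_BGR2HSV)
print('cols',list(range(200,460,10)))
for r in [60,90,110,130,150,170,190,210,230,250,270]:
    print(r,'S',hsv[r,200:460:10,1].tolist());print('    V',hsv[r,200:460:10,2].tolist())
E
```

```text
cols [200, 210, 220, 230, 240, 250, 260, 270, 280, 290, 300, 310, 320, 330, 340, 350, 360, 370, 380, 390, 400, 410, 420, 430, 440, 450]
60 S [95, 96, 97, 99, 97, 96, 98, 97, 98, 98, 100, 101, 104, 103, 98, 93, 102, 107, 93, 96, 90, 86, 83, 76, 73, 72]
    V [179, 170, 168, 176, 171, 165, 184, 184, 180, 189, 198, 194, 189, 190, 109, 112, 105, 105, 186, 192, 190, 184, 178, 174, 167, 169]
90 S [103, 98, 102, 99, 101, 102, 100, 102, 101, 103, 11, 8, 8, 11, 8, 5, 15, 8, 8, 10, 91, 84, 84, 90, 82, 85]
    V [180, 174, 188, 185, 172, 168, 173, 177, 176, 171, 96, 100, 96, 97, 101, 97, 100, 101, 98, 99, 109, 103, 166, 162, 167, 159]
110 S [102, 101, 100, 101, 105, 104, 97, 98, 7, 15, 8, 39, 38, 44, 38, 9, 26, 38, 5, 82, 90, 89, 86, 80, 80, 90]
    V [183, 186, 183, 182, 178, 177, 173, 179, 173, 174, 99, 175, 176, 29, 188, 30, 29, 180, 96, 106, 111, 109, 181, 168, 173, 155]
130 S [102, 105, 107, 97, 103, 104, 101, 99, 13, 6, 8, 38, 41, 33, 43, 38, 44, 40, 13, 94, 92, 88, 95, 91, 89, 92]
    V [175, 165, 184, 184, 174, 172, 177, 172, 173, 175, 95, 175, 169, 107, 124, 106, 23, 186, 98, 109, 116,
[... 1026 characters left out ...]
, 95, 90, 17, 18, 16, 19, 18, 17, 22, 17, 18, 24, 36, 81, 79, 84, 92, 97, 85, 90]
    V [138, 144, 140, 149, 154, 155, 151, 153, 238, 238, 241, 236, 237, 238, 234, 237, 235, 232, 200, 155, 154, 160, 155, 153, 188, 184]
250 S [89, 92, 96, 93, 88, 93, 90, 86, 18, 17, 17, 19, 20, 18, 22, 18, 18, 21, 88, 79, 80, 86, 93, 83, 84, 88]
    V [77, 72, 149, 153, 153, 150, 144, 146, 236, 236, 241, 238, 238, 238, 232, 238, 236, 234, 67, 151, 144, 146, 137, 141, 163, 156]
270 S [85, 90, 92, 87, 84, 73, 79, 72, 24, 27, 24, 31, 27, 31, 28, 23, 31, 30, 90, 23, 18, 16, 82, 87, 88, 92]
    V [78, 79, 75, 76, 76, 73, 71, 67, 118, 121, 125, 123, 122, 124, 118, 120, 123, 120, 71, 22, 112, 115, 93, 164, 177, 177]
```

```bash
python3 - <<'E'
from h import *
w=np.load('w6.npz');W=(w['K'],w['E']);hsv=cv2.cvtColor(cv2.imread('pics/w6.png'),cv2.COLOR_BGR2HSV)
m=(cv2.GaussianBlur(hsv[...,1],(5,5),0)<60)
L=[];Rr=[]
for r in range(120,262,20):
    c=np.where(m[r,255:430])[0]+255; l=[unproj(W,(c.min(),r),.008),unproj(W,(c.max(),r),.008)]
    L.append(l[0]);Rr.append(l[1]);print(r,c.min(),c.max(),np.linalg.norm(l[0]-l[1]))
L=np.array(L);Rr=np.array(Rr)
for A in (L,Rr): print(np.polyfit(A[:,0],A[:,1],1), 'deg',np.degrees(np.arctan(np.polyfit(A[:,0],A[:,1],1)[0])))
col=np.where(m[40:200,340])[0]+40;print('far end',col.min(),unproj(W,(340,col.min()),.008))
mid=(L.mean(0)+Rr.mean(0))/2;print('mid',mid)
h=np.array([.9976,-.07]);far=unproj(W,(340,col.min()),.008)[:2]
s=(far-mid[:2])@h; c=mid[:2]+h*(s-55e-3); print('plate centre',c); g=c-.03*h; rel([*g,.008],-4)
E
```

```text
120 273 389 0.05348671670400573
140 273 387 0.0534452885201868
160 273 386 0.0538794647049068
180 274 384 0.0533585436948812
200 274 383 0.053806513432907606
220 274 381 0.05376785344094353
240 275 379 0.05321630754284677
260 275 378 0.05368666762252976
[-0.0634 -0.0005] deg -3.625454758075394
[-0.063  -0.0544] deg -3.605158175252877
far end 73 [ 0.6436 -0.0715  0.008 ]
mid [ 0.5895 -0.0647  0.008 ]
plate centre [ 0.5889 -0.0647]
t 10.7 pos [ 0.5599 -0.0425  0.0373] yaw -3.991894787893059 F [-0.0335 -1.1162  0.2529] open 0.9993515129996051 ff 0.0
shift [0.0005 0.02   0.0293] turn 0.008105212106954696
```

The plate lies flat with the label up: measured width 53.5 mm, yaw -3.6°, centre (0.589,-0.065). I'll straddle the plain end and lower carefully.

>>> send_rows(
  steps=[
    [0, 0.02, 0, 0, 0.6],
    [0, 0.02, 0.0, 0, 0.6],
    [0, 0.02, 0.015, 0, 0.6],
    [0, 0.02, 0.025, 0, 0.6],
    [0, 0.02, 0.028, 0, 0.6],
    [0, 0.02, 0.028, 0, 0.6],
  ],
  squeeze=20,
)

```text
time: 11.3
eef_pos: [0.5574, -0.0616, 0.0077]
tcp_rot: [0.999, -0.035, -0.001, -0.0]
contact_force: [-0.4, -1.1, 1.2]
opening: 0.797
finger_force: 0.0
```

>>> send_rows(
  steps=[
    [0, 0, 0.002, 0, 0.6],
    [0, 0, 0.004, 0, 0.6],
    [0, 0, 0.004, 0, 0.6],
  ],
)

```text
time: 11.6
eef_pos: [0.5585, -0.0622, 0.0053]
tcp_rot: [0.999, -0.035, 0.0, 0.0]
contact_force: [0.5, 0.7, 0.3]
opening: 0.8
finger_force: 0.0
```

>>> send_rows(
  steps=[
    [0, 0, 0, 0, 0.2],
    [0, 0, 0, 0, -1],
    [0, 0, 0, 0, -1],
    [0, 0, 0, 0, -1],
    [0, 0, 0, 0, -1],
  ],
  squeeze=30,
)

```text
time: 12.1
eef_pos: [0.5589, -0.0625, 0.0058]
tcp_rot: [0.999, -0.035, 0.001, 0.0]
contact_force: [0.3, -0.3, 2.8]
opening: 0.623
finger_force: 32.3
```

```bash
python3 - <<'E'
from h import *
T,S=cam('top'),cam('side')
t=lambda u,v:np.array([u/4+170,v/4+115]); s=lambda u,v:np.array([(u-320)/3.9+270,v/3.9+100])
def hd(q,L):
    c,sn=np.cos(q[2]),np.sin(q[2]);C,Sn=np.cos(np.radians(40)),np.sin(np.radians(40))
    X=np.array([C*c,C*sn,Sn]);Y=np.array([-sn,c,0]);Z=np.cross(X,Y)
    return np.array([q[0],q[1],.33])+np.array(L)/1000@np.array([X,Y,Z])
LT=[[0,28,23],[0,-28,23],[57,28,23],[57,-28,23]];uT=[t(85,234),t(191,240),t(86,125),t(197,126)]
LS=[[0,-28,23],[0,-28,-23],[57,-28,-23],[0,28,23]];uS=[s(430,98),s(447,156),s(508,100),s(389,90)]
# side: faces seen: -y side and window face; corners: (389,90),(450,38),(508,100),(447,156)
f=lambda q:np.r_[(proj(T,hd(q,LT))-uT).ravel(),(proj(S,hd(q,[[0,-28,-23],[57,-28,-23],[57,-28,23]]))-[s(447,156),s(508,100),s(450,38)]).ravel()]
r=least_squares(f,[.68,-.07,-.07],loss='soft_l1');print(r.x,f(r.x).reshape(-1,2))
q=r.x
for n,L in dict(low=[0,0,-23],top=[0,0,23],win=[0,0,0],read=[-140,0,0]).items(): print(n,hd(q,L))
print('side proj front corners',proj(S,hd(q,[[0,-28,23],[0,28,23],[0,28,-23],[0,-28,-23]])))
np.save('head.npy',q)
rel([.57,-.064,.2],-4)
E
```

```text
[ 0.6832 -0.0712 -0.1088] [[ 0.3803 -0.7016]
 [-0.4991  0.349 ]
 [-0.3396  1.3464]
 [-1.6599  3.7001]
 [ 0.1204  1.8626]
 [ 2.3995  0.8542]
 [ 6.1028  2.9999]]
low [ 0.6979 -0.0728  0.3124]
top [ 0.6685 -0.0696  0.3476]
win [ 0.6832 -0.0712  0.33  ]
read [ 0.5766 -0.0595  0.24  ]
side proj front corners [[291.2298 128.6425]
 [286.7558 121.708 ]
 [297.7742 134.4636]
 [302.6845 141.8626]]
t 12.1 pos [ 0.5589 -0.0625  0.0058] yaw -3.9881284756483817 F [ 0.3076 -0.2714  2.8309] open 0.6226532065787854 ff 32.27140545845032
shift [ 0.0113  0.0008 -0.1942] turn 0.0118715243516192
```

>>> send_rows(
  steps=[
    [0, 0, -0.02, 0, -1],
    [0, 0, -0.06, 0, -1],
    [0, 0, -0.1, 0, -1],
    [0, 0, -0.15, 0, -1],
    [0, 0, -0.18, 0, -1],
    [0, 0, -0.18, 0, -1],
  ],
)

```text
time: 12.7
eef_pos: [0.5614, -0.0631, 0.1913]
tcp_rot: [0.999, -0.035, 0.005, 0.001]
contact_force: [1.1, -0.0, -0.7]
opening: 0.624
finger_force: 32.0
```

>>> send_rows(
  steps=[
    [0.02, 0, -0.04, 0, -1],
    [0.05, 0, -0.08, 0, -1],
    [0.062, 0, -0.092, 0, -1],
    [0.062, 0, -0.092, 0, -1],
    [0.062, 0, -0.092, 0, -1],
  ],
)

```text
time: 13.2
eef_pos: [0.619, -0.0663, 0.2743]
tcp_rot: [0.999, -0.035, -0.002, -0.001]
contact_force: [-0.5, -0.8, -1.3]
opening: 0.618
finger_force: 32.1
```

```bash
python3 - <<'E'
from h import *
rel([.623,-.067,.310],-5)
cv2.imwrite('pics/w7.png',ctrl.read_camera('wrist')[:,:,::-1])
S=ctrl.read_camera('side')[:,:,::-1];cv2.imwrite('pics/s7.png',S)
W=cam('wrist');p=ctrl.get_state()['eef_pos'];h=np.array([np.cos(.07),-np.sin(.07),0]);l=np.array([np.sin(.07),np.cos(.07),0])
for th in (0,10,20):
    a=np.radians(th);x=h*np.cos(a)-[0,0,np.sin(a)];G=p-[0,0,.002]
    print(th,proj(W,[G+.085*x+.027*l,G+.085*x-.027*l,G+.06*x]).ravel())
hsv=cv2.cvtColor(cv2.imread('pics/w7.png'),cv2.COLOR_BGR2HSV)
for r in range(20,240,15): print(r,hsv[r,180:420:12,1].tolist())
E
```

```text
t 13.2 pos [ 0.619  -0.0663  0.2743] yaw -3.9791350458431007 F [-0.4759 -0.8142 -1.2715] open 0.6180187466752551 ff 32.115967869758606
shift [ 0.0038  0.0004 -0.0357] turn 1.020864954156906
0 [214.3925  68.845  361.3306  68.9888 287.6892 137.8588]
10 [221.6528  75.0965 353.602   75.2245 287.5392 137.3142]
20 [227.6879  86.1271 347.1677  86.2411 287.4029 140.9756]
20 [17, 12, 13, 14, 15, 17, 17, 14, 15, 16, 17, 14, 17, 15, 12, 12, 15, 16, 16, 18]
35 [14, 16, 16, 15, 18, 14, 15, 14, 19, 13, 14, 12, 19, 15, 16, 14, 14, 14, 16, 14]
50 [14, 16, 19, 16, 11, 12, 14, 17, 14, 19, 18, 18, 15, 12, 19, 14, 13, 15, 18, 16]
65 [18, 16, 12, 19, 17, 15, 14, 21, 15, 15, 19, 15, 14, 14, 16, 19, 17, 14, 14, 19]
80 [14, 8, 12, 15, 14, 15, 12, 12, 15, 12, 14, 14, 13, 16, 18, 14, 14, 14, 16, 15]
95 [16, 17, 15, 17, 17, 17, 18, 13, 19, 15, 19, 15, 14, 14, 16, 14, 15, 14, 14, 18]
110 [18, 17, 17, 17, 21, 14, 15, 18, 17, 16, 17, 19, 22, 18, 14, 17, 21, 19, 16, 19]
125 [16, 10, 14, 16, 14, 19, 18, 16, 16, 12, 16, 14, 15, 16, 12, 14, 15, 18, 15, 19]
140 [16, 15, 18, 14, 15, 16, 14, 14, 16, 18, 16, 18, 18, 14, 16, 18, 15, 12, 22, 14]
155 [17, 16, 14, 16, 16, 18, 16, 17, 20, 15, 19, 16, 16, 14, 18, 17, 16, 16, 17, 14]
170 [18, 16, 19, 16, 16, 14, 12, 22, 10, 16, 16, 16, 18, 19, 16, 16, 12, 16, 14, 12]
185 [19, 16, 17, 12, 16, 15, 17, 17, 15, 14, 20, 15, 16, 14, 12, 18, 14, 19, 16, 14]
200 [19, 16, 16, 17, 14, 14, 18, 18, 16, 18, 16, 18, 16, 12, 18, 19, 18, 19, 14, 20]
215 [19, 16, 18, 18, 25, 18, 20, 16, 20, 18, 24, 15, 18, 18, 18, 19, 19, 16, 18, 16]
230 [18, 16, 16, 20, 21, 16, 22, 20, 20, 18, 21, 18, 24, 16, 20, 14, 20, 18, 18, 22]
```

>>> send_rows(
  steps=[
    [0.004, 0, -0.02, 1, -1],
    [0.004, 0, -0.035, 1, -1],
    [0.004, 0, -0.042, 1, -1],
    [0.004, 0, -0.049, 1, -1],
    [0.006, 0, -0.056, 1, -1],
    [0.007, 0, -0.062, 1, -1],
    [0.007, 0, -0.062, 1, -1],
  ],
  squeeze=25,
)

```text
time: 14.0
eef_pos: [0.6275, -0.0671, 0.3401]
tcp_rot: [0.999, -0.043, 0.0, -0.0]
contact_force: [-0.5, 0.4, -2.8]
opening: 0.619
finger_force: 28.5
```

>>> send_rows(
  steps=[
    [0.002, 0, -0.004, 0, -1],
    [0.0035, 0, -0.008, 0, -1],
    [0.007, 0, -0.014, 0, -1],
    [0.0105, 0, -0.0195, 0, -1],
    [0.015, 0, -0.025, 0, -1],
    [0.019, 0, -0.029, 0, -1],
    [0.021, 0, -0.031, 0, -1],
    [0.022, 0, -0.032, 0, -1],
    [0.022, 0, -0.032, 0, -1],
  ],
)

```text
time: 14.9
eef_pos: [0.6489, -0.069, 0.3712]
tcp_rot: [0.999, -0.044, -0.001, -0.0]
contact_force: [-3.0, -1.0, -1.9]
opening: 0.615
finger_force: 26.9
```

```bash
python3 - <<'E'
from h import *
rel([.6467,-.067,.369],-5)
S=ctrl.read_camera('side')[:,:,::-1];cv2.imwrite('pics/s8.png',S)
E
```

```text
t 14.9 pos [ 0.6489 -0.069   0.3712] yaw -4.992462821856725 F [-2.9766 -0.9741 -1.9168] open 0.6152789915968203 ff 26.889452040195465
shift [-0.0024 -0.0018  0.0022] turn 0.007537178143280698
```

The tilt force is light (about 3 N along the face normal), which fits the plate lying flush on the window. I'll firm up the grip and back off along the normal.

>>> send_rows(
  steps=[
    [0, 0, 0, 0, -1],
    [-0.01, 0, 0.008, 0, -1],
    [-0.03, 0, 0.022, 0, -1],
    [-0.06, 0, 0.045, 0, -1],
    [-0.09, 0, 0.067, 0, -1],
    [-0.115, 0, 0.086, 0, -1],
    [-0.115, 0, 0.086, 0, -1],
    [-0.115, 0, 0.086, 0, -1],
    [-0.115, 0, 0.086, 0, -1],
  ],
  squeeze=45,
)

```text
time: 15.85
eef_pos: [0.5366, -0.0595, 0.2878]
tcp_rot: [0.999, -0.043, 0.003, 0.001]
contact_force: [0.3, -0.1, -1.0]
opening: 0.606
finger_force: 47.2
```

```bash
python3 - <<'E'
from h import *
rel([.5343,-.0585,.2854],-5)
p=ctrl.get_state()['eef_pos'];W=cam('wrist');wi=ctrl.read_camera('wrist')[:,:,::-1]
S=ctrl.read_camera('side')[:,:,::-1];cv2.imwrite('pics/s9.png',S);cv2.imwrite('pics/w9.png',wi);np.savez('w9.npz',K=W[0],E=W[1],p=p)
h=np.array([np.cos(.087),-np.sin(.087),0]);l=np.array([np.sin(.087),np.cos(.087),0])
for th in (0,30,50,70):
    a=np.radians(th);x=h*np.cos(a)-[0,0,np.sin(a)];n=h*np.sin(a)+[0,0,np.cos(a)];G=p-[0,0,.002]+.004*n
    print(th,proj(W,[G+.085*x+.027*l,G+.085*x-.027*l,G+.06*x]).ravel(),proj(cam('side'),[G+.06*x])[0])
o=np.hstack([cv2.resize(wi,(400,300)),cv2.resize(S[100:250,210:350],(400,300*400//400),interpolation=2)]) 
o=np.hstack([wi[0:420,130:450],cv2.resize(S[105:255,215:335],(336,420),interpolation=2)]);cv2.imwrite('pics/c9.png',o);print(o.shape)
E
```

```text
t 15.85 pos [ 0.5366 -0.0595  0.2878] yaw -4.985641518449767 F [ 0.3151 -0.1168 -0.9687] open 0.6055676679933253 ff 47.20753212401178
shift [-0.0024 -0.0008  0.0023] turn 0.014358481550232227
0 [212.5762  68.1227 362.9235  68.2327 287.639  138.7513] [260.6622 149.4095]
30 [231.4342  97.1543 342.5749  97.2142 287.1104 145.1936] [258.5748 160.8879]
50 [238.9829 130.9209 334.4351 130.951  286.8708 165.0049] [253.9792 167.3541]
70 [243.7069 169.1592 329.347  169.1645 286.7124 191.5266] [247.4315 172.0373]
(420, 656, 3)
```

View pics/c9.png

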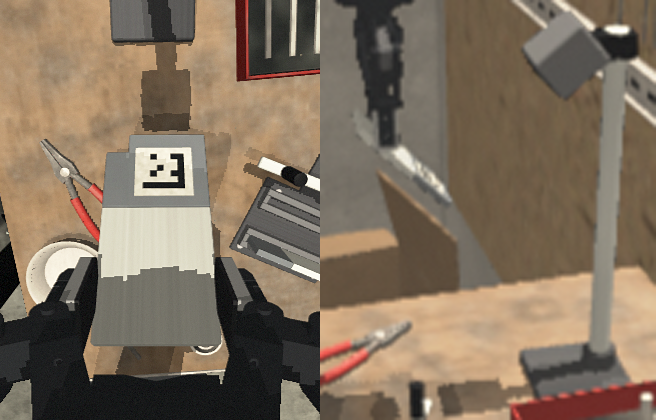

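The wrist half shows the label at about (164,171), with the far edge at row 135. That fits a tilt of about 52° (50° wanted). The fingers touch only the plain end, and the bar is still open. The side half shows the label facing the reader head. I'll let it settle and hand in.

>>> send_rows(
  steps=[
    [-0.002, 0, 0.002, 0, -1],
    [-0.002, 0, 0.002, 0, -1],
    [-0.002, 0, 0.002, 0, -1],
    [-0.002, 0, 0.002, 0, -1],
    [-0.002, 0, 0.002, 0, -1],
  ],
)

```text
time: 16.45
eef_pos: [0.5327, -0.0589, 0.2833]
tcp_rot: [0.999, -0.043, 0.0, -0.0]
contact_force: [0.5, 0.3, -0.7]
opening: 0.605
finger_force: 47.2
```

```bash
python3 -c "
from plant import ctrl
s=ctrl.get_state();print(s['eef_pos'],s['finger_force'],max(abs(x) for x in s['dq']));print(ctrl.sign_off())"
```

```text
[ 0.53273171 -0.05886355  0.28329767] 47.1996029431466 0.001771661604611791
the job is handed in; nothing more can be done
None
```

I handed the job in at 16.5 s with the notched plate held still by its plain end and its label facing the reader 14 cm from the window, to within my measuring error of a few mm and about 2° of tilt; the bar is in its open notch and I did not touch the blank plate, but sign-off returned no verdict.

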